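# Clamp a tin in the worktop tin holder until the knob clicks

### The arm

A 7-joint arm with a two-finger parallel gripper is mounted at the origin on a cart in front of the work surface, level with it; the furniture and walls round the work are solid. World frame = base frame: x ahead of the robot, y to its left, z up, the work surface at z = 0. Lengths are in m, angles in rad, forces in N, time in s.
With the tool pointing down it reaches from about 0.35 to 0.9 m from the base axis. Payload 19.9 kg.
Tool frame: the origin (TCP) lies at the very end of the fingers, on their centre line; the grasp point (between the pads) lies 19 mm behind it (env.grip_depth is the distance from the TCP to the grasp point, in m); z points along the fingers, y is the line along which they close (so a half turn about z gives the same grasp; the last joint's range is limited). The gripper opens to 85 mm and grips with 20 to 120 N. Pads are 22 mm wide; open, the fingers measure 114 mm over their backs; the gripper's body (76 mm by 85 mm) begins 54 mm behind the grasp point. The pads swing forward as they close: fully open they stand 13 mm farther back than shut.
Start: joints at [-1.145, 0.417, -0.01, 1.614, 0.005, 1.111, -0.053], TCP at [0.281, 0.558, 0.209] pointing down, gripper open.
Joint ranges: [-2.81, 2.81], [-0.39, 2.02], [-1.27, 1.25], [0.06, 2.57], [-1.19, 4.33], [0.19, 2], [-2.82, 2.82]. Speed limits (rad/s): [1.89, 1.89, 2.39, 2.39, 3.01, 3.01, 3.01].

### API

Orientations are given as [roll, pitch, yaw] about the fixed x, y, z axes, in that order (R = Rz(yaw) Ry(pitch) Rx(roll)).
In Python, from cell import env gives the robot as it stands. The module is installed in compiled form; this text tells all that it offers.
- The arm moves only by the tool servo_tool, never from a script. Its argument "plan" is a list of rows, each an object with "dp": the shift along the tool's x, y, z in m, a list of three; "turn": the turn, a rotation vector about the tool's x, y, z in degrees, a list of three; "grip": the finger opening in m, from 0 to 0.0854. A call has 1 to 12 rows; each row is the pose to reach, as a shift and turn from the pose commanded when the call began, along the tool's axes at that moment; what a row does not reach only later rows make up. A row lasts 1/12 s, in which the tool goes at most 41.7 mm and 7.16 degrees, less where a joint would pass 70% of its speed; a pose out of reach is approached as far as the arm can. A call with a gripper value outside its range is refused whole. The fingers move at their own pace and stop on an object; "squeeze" is the grip in N (left out, the last holds). Time passes only in rows, so rows that repeat a pose let the fingers close. It gives the time, the measured TCP pose, the force, the opening and the grip force at its end, in the units of the state.
- env.observe(): the state, without advancing time (a new reading comes with each control period).
- env.snapshot(name): name is "scene" or "top" or "wrist"; returns a dict with "pixels" (420x560x3 uint8, red, green, blue), "vertical_fov" (degrees; the focal length in pixels is half the picture's height over the tangent of half this angle, whatever the lens; pixels are square), "cx", "cy" (the principal point, pixels), "T" (4x4, takes a point from camera to world coordinates). Camera axes: x right, y up, looking along -z (the intrinsics and any distortion apply to the point x, -y, -z); pixel columns grow to the right and rows downward; lengths in m; the calibration is good to about 2 mm. A picture is of the moment at which its call begins. There is no depth.
- env.finish_job(): hands the job in; it is judged then, once.
Trained networks look in a picture, given as the dict that the camera call returned (one of the last four; its "shot" number tells which), for a name from the list of things; names that differ only in an ending like _2 or _b are one class to them, and where a whole thing is asked for, a point or a joint stands for the part that bears it (a point fixed in the world has none). Each returns a list of dicts, best first, with "conf" (0 to 1); they miss things now and then, are a little off and sometimes report something else, mostly with a low value. They report only what shows in the picture. A call takes as long as a camera call. They do not tell look-alikes from the thing itself.
- env.outline_of(picture, name): "mask" (420x560 bool, what is visible of it) and "location" ([column, row] in pixels, amid what is visible of it).
The state is a dict: "time": time; "joint_pos": joint angles; "dq": joint speeds; "effort": joint torques, N m; "tool_pos": TCP position; "tcp_rot": TCP orientation; "wrist_force": force on the tool from outside, world axes, zero at the start; "ft_torque": the same for the moment, N m; "width": finger opening in m; "finger_force": force on a finger pad.
Only numpy, scipy, OpenCV 4.12 (cv2) and the standard library are available. Lean on these libraries where they do the work, as an engineer would, in place of code of your own. Each camera call takes 0.05 s, during which the arm holds its last target. There are 200 camera calls.

### The job

Stand the small tin upright in the tin holder on the worktop, between its sliding jaw and its V-shaped jaw. Then turn the red-barred knob clockwise until its torque limiter slips and clicks once, stop there without going on to a second click, and let go, so that the tin is left gripped. Leave the cup and the salt shaker where they are and do not crush the tin.

Things in the scene. Friction and masses are not known exactly. Their poses are not given: they have to be found in the camera images.
- tin: Small closed navy-blue and cream food tin with a gold-coloured rim and lid, a cylinder 57.4 mm across and 72 mm tall, 0.13 to 0.25 kg, standing on the worktop. Origin: centre of its underside; z up along its axis.
- holder: Tin holder fixed to the worktop: grey plate 96 x 222 mm, 8 mm thick. Origin: on the worktop, near the plate's centre; y points along it from the knob (axis at y = -65 mm) to the bed (y = +55 mm) and the fixed V jaw, x across, z up. The V jaw is rubber-faced, 56 mm wide, its top 48 mm above the worktop, and touches the tin 18 degrees either side of the y axis.
- bed (a point): Centre of the black rubber bed on which the tin is to stand, on top of the plate, 8 mm above the worktop: exactly where the tin's axis is when it is pressed into the V. Axes as the holder's. The bed's two sides (+x and -x) are open.
- jaw_face (a point): Middle of the rubber face of the sliding jaw, on the knob side of the bed; axes as the holder's. The face moves along +y towards the V, driven only by the knob: 10 mm per radian. At the start the room between the jaws is 8 to 16 mm more than the tin's diameter.
- jaw: The sliding jaw, 56 mm wide (82 mm over its low guides), 17 mm thick, top 46 mm above the worktop; origin 20 mm straight below point jaw_face. It stays where it is when the knob is let go, so the turning may be done in several grasps.
- knob_grip (a point): On the knob's vertical axis, 71.5 mm above the worktop, 15 mm below the top of its red grip bar. The bar is 44 mm long (point x), 14 mm thick (point y) and stands from 54 to 86 mm above the worktop on a black disc of radius 25 mm, on a grey housing of radius 33 mm and height 44 mm. Clockwise from above closes the jaw.
- knob: The whole knob; origin on its axis, 44 mm above the worktop. Turning clockwise: first 0 to 0.9 rad of slack, hidden beforehand, moves nothing; then the jaw follows at about 0.16 N m; about 1.1 to 2.9 rad in all to the click. If let go before the click, it springs back a little, unclicked.
- dogs: The drive inside the knob, out of sight, same origin. Its torque limiter: with the tin gripped the torque climbs to about 0.3 N m within 0.1 to 0.2 rad, then it slips over a tooth (the click) and the torque drops to near nothing or reverses, staying low for 0.2 rad or more. A tooth is 0.52 rad. Turned on, the torque climbs again to a second click, which is overtightening.
- pin_top (a point): Top of a 6 mm brass tell-tale pin in the middle of the top of the knob's bar: 15 mm above point knob_grip before any click, 16.5 mm after one click, 18 mm after two.
- cup: White espresso cup with green dots, 63 x 92 x 55 mm, a bystander; origin at the centre of its underside.
- salt: Salt shaker with white cap, 44 mm across and 90 mm tall, a bystander; origin at the centre of its underside.
Things that resemble listed ones, but are neither listed nor needed, are in the scene too. Leave any orange, pink or turquoise look-alike of the tin alone.

How it is judged:
By the outcome, as a careful person would: the job done as asked, in the order asked, and still so for the second after the job is handed in, with the robot touching nothing.
It also fails if it takes over 70 s, if anything falls off the work surface, if the arm or the gripper's body presses on something with over 40 N, if the wrist force passes 120 N, or if a joint passes its speed limit or range.

## Working session

There is one attempt and no reset: what is moved stays moved. The work goes in short steps, Python scripts to look and compute and a tool call to move; the robot and the scene stay as the last step left them, time stands still between calls to the robot, and variables do not carry over. Pictures are saved under pics/ and viewed, at most 10 in all, crops included, and the job is handed in when it is done.

Besides the shell and the picture viewer there is one more tool, called by a JSON object that holds its "name" and its "arguments", one argument or row to a line. servo_tool: Moves the arm, as the interface text tells. Its arguments: {"type":"object","properties":{"plan":{"type":"array","items":{"type":"object","properties":{"dp":{"type":"array","items":{"type":"number"}},"turn":{"type":"array","items":{"type":"number"}},"grip":{"type":"number"}}}},"squeeze":{"type":"number"}},"required":["plan"]}

```bash
mkdir -p pics; cat > h.py <<'E'
import numpy as np, cv2
from cell import env
from scipy.spatial.transform import Rotation as R
def ray(s,uv):
    f=s["pixels"].shape[0]/2/np.tan(np.radians(s["vertical_fov"]/2))
    d=np.array([(uv[0]-s["cx"])/f,-(uv[1]-s["cy"])/f,-1.0])
    T=np.array(s["T"]);return T[:3,3],T[:3,:3]@d
def onz(s,uv,z):
    o,d=ray(s,uv);return o+d*(z-o[2])/d[2]
def proj(s,p):
    f=s["pixels"].shape[0]/2/np.tan(np.radians(s["vertical_fov"]/2))
    T=np.array(s["T"]);c=T[:3,:3].T@(np.asarray(p)-T[:3,3])
    return np.array([s["cx"]+f*c[0]/-c[2],s["cy"]-f*c[1]/-c[2]])
def save(s,n): cv2.imwrite("pics/"+n,s["pixels"][:,:,::-1])
E
python3 - <<'E'
from h import *
o=env.observe();print({k:np.round(v,3) for k,v in o.items()})
for n in ["top","scene"]:
    s=env.snapshot(n);save(s,n+"1.png")
    print(n,[k for k in s],s["vertical_fov"],s["cx"],s["cy"],np.round(s["T"],3).tolist())
    for t in ["tin","holder","knob","jaw","knob_grip","jaw_face","bed","pin_top","cup","salt"]:
        try:
            r=env.outline_of(s,t)
            for q in r[:4]: print(t,round(q["conf"],2),np.round(q["location"]),q["mask"].sum(),np.round(onz(s,q["location"],0.04),3))
        except Exception as e: print(t,e)
E
```

```text
{'time': np.float64(0.0), 'joint_pos': array([-1.145,  0.418, -0.01 ,  1.614,  0.005,  1.111, -0.053]), 'dq': array([ 0.   ,  0.001,  0.   ,  0.002, -0.   , -0.001,  0.001]), 'effort': array([-0.0000e+00, -8.6445e+01,  6.7900e-01, -4.3492e+01,  1.9000e-02,
        7.0000e-03, -0.0000e+00]), 'tool_pos': array([0.281, 0.558, 0.209]), 'tcp_rot': array([-3.14 ,  0.   ,  2.675]), 'wrist_force': array([0.189, 0.268, 0.469]), 'ft_torque': array([ 0.039, -0.024, -0.02 ]), 'finger_force': np.float64(0.0), 'width': np.float64(0.085)}
top ['pixels', 'vertical_fov', 'cx', 'cy', 'T', 'shot'] 54.050207584239416 279.63637161902676 208.14703963728346 [[0.029, 0.995, -0.097, 0.362], [-1.0, 0.029, -0.003, -0.03], [0.0, 0.097, 0.995, 1.075], [0.0, 0.0, 0.0, 1.0]]
tin 0.94 [158. 213.] 588 [0.442 0.278 0.04 ]
tin 0.84 [216. 244.] 507 [0.367 0.13  0.04 ]
tin 0.81 [172. 245.] 568 [0.362 0.238 0.04 ]
tin 0.74 [196. 206.] 531 [0.463 0.185 0.04 ]
holder 0.88 [304. 212.] 3004 [ 0.455 -0.088  0.04 ]
knob 0.76 [337. 203.] 293 [ 0.48  -0.172  0.04 ]
knob 0.23 [309. 211.] 142 [ 0.457 -0.101  0.04 ]
jaw 0.43 [305. 
[... 586 characters left out ...]
[0.369 0.105 0.04 ]
tin 0.87 [258. 188.] 565 [0.459 0.182 0.04 ]
tin 0.71 [236. 171.] 497 [0.448 0.293 0.04 ]
tin 0.69 [219. 190.] 554 [0.358 0.231 0.04 ]
holder 0.65 [317. 253.] 2676 [ 0.44 -0.13  0.04]
knob 0.84 [337. 250.] 343 [ 0.488 -0.151  0.04 ]
knob 0.38 [315. 248.] 214 [ 0.447 -0.114  0.04 ]
jaw 0.66 [313. 248.] 213 [ 0.443 -0.112  0.04 ]
knob_grip 0.94 [338. 248.] 344 [ 0.494 -0.144  0.04 ]
jaw_face 0.76 [316. 246.] 235 [ 0.453 -0.11   0.04 ]
jaw_face 0.31 [420. 313.] 645 [ 0.514 -0.395  0.04 ]
bed 0.92 [318. 252.] 2806 [ 0.444 -0.129  0.04 ]
cup 0.56 [237. 155.] 341 [0.495 0.376 0.04 ]
cup 0.54 [420. 313.] 639 [ 0.514 -0.396  0.04 ]
salt 0.77 [420. 311.] 650 [ 0.517 -0.392  0.04 ]
```

```bash
python3 - <<'E'
import cv2,numpy as np
a=cv2.imread("pics/top1.png")[160:290,90:450];b=cv2.imread("pics/scene1.png")[130:350,190:450]
a=cv2.resize(a,(800,289),interpolation=cv2.INTER_CUBIC)
b=cv2.resize(b,(366,310),interpolation=cv2.INTER_CUBIC)
c=np.zeros((600,800,3),np.uint8);c[:289]=a;c[290:600,:366]=b
cv2.imwrite("pics/c1.png",c)
E
```

```text
(no output)
```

View pics/c1.png

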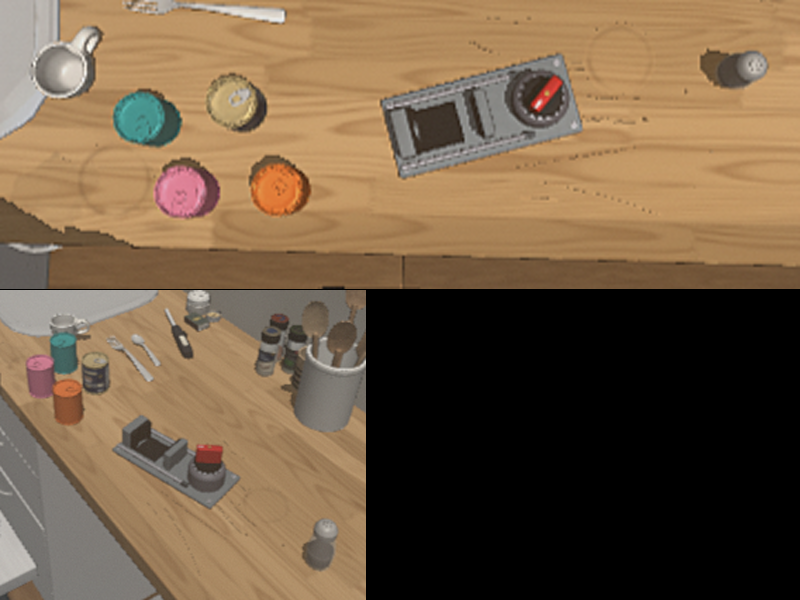

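The top view shows the navy tin with the gold lid at about px (196,205). Teal, pink and orange look-alikes surround it. The holder is at (305,212), with the red bar at (337,202).

```bash
cat >> h.py <<'E'
def rel():
    o=env.observe();return np.array(o["tool_pos"]),R.from_euler("xyz",o["tcp_rot"])
def to(p,yaw):
    "dp, turn (deg) needed to reach p with tool down at yaw"
    t,r=rel();g=R.from_euler("xyz",[np.pi,0,yaw])
    return np.round(r.inv().apply(np.asarray(p)-t),4),np.round(np.degrees((r.inv()*g).as_rotvec()),2)
E
python3 - <<'E'
from h import *
s=env.snapshot("top")
print("tin top",onz(s,(195.8,205),.072))
t,r=rel();w=env.snapshot("wrist");T=np.array(w["T"]);print("cam in tool",r.inv().apply(T[:3,3]-t),w["vertical_fov"],(r.inv().as_matrix()@T[:3,:3]).round(3).tolist())
q=env.outline_of(s,"holder")[0];c=max(cv2.findContours(q["mask"].astype(np.uint8),0,1)[0],key=cv2.contourArea)
b=cv2.boxPoints(cv2.minAreaRect(c));print([onz(s,x,.008).round(3).tolist() for x in b])
print("bar ends",onz(s,(90+535/2.222,160+108/2.222),.086),onz(s,(90+562/2.222,160+80/2.222),.086))
print(to([.41,.18,.25],1.82))
E
```

```text
tin top [0.46093177 0.17811566 0.072     ]
cam in tool [ 7.72153023e-02  6.02411549e-05 -1.64142754e-01] 69.9010325319487 [[0.0, 0.953, 0.303], [1.0, -0.001, 0.002], [0.002, 0.303, -0.953]]
[[0.473, 0.023, 0.008], [0.536, -0.191, 0.008], [0.443, -0.216, 0.008], [0.381, -0.004, 0.008]]
bar ends [ 0.46029959 -0.15069999  0.086     ] [ 0.49178562 -0.17956589  0.086     ]
(array([-0.2851, -0.2797, -0.0407]), array([-0.  ,  0.  , 48.98]))
```

{"name": "servo_tool", "arguments": {
  "plan": [
    {"dp": [-0.33,-0.257,0.0],"turn": [0,0,47],"grip": 0.0854},
    {"dp": [-0.33,-0.257,0.0],"turn": [0,0,47],"grip": 0.0854},
    {"dp": [-0.33,-0.257,0.0],"turn": [0,0,47],"grip": 0.0854},
    {"dp": [-0.33,-0.257,0.0],"turn": [0,0,47],"grip": 0.0854},
    {"dp": [-0.33,-0.257,0.0],"turn": [0,0,47],"grip": 0.0854},
    {"dp": [-0.33,-0.257,0.0],"turn": [0,0,47],"grip": 0.0854},
    {"dp": [-0.33,-0.257,0.0],"turn": [0,0,47],"grip": 0.0854},
    {"dp": [-0.33,-0.257,0.0],"turn": [0,0,47],"grip": 0.0854},
    {"dp": [-0.33,-0.257,0.0],"turn": [0,0,47],"grip": 0.0854},
    {"dp": [-0.33,-0.257,0.0],"turn": [0,0,47],"grip": 0.0854},
    {"dp": [-0.33,-0.257,0.0],"turn": [0,0,47],"grip": 0.0854},
    {"dp": [-0.33,-0.257,0.0],"turn": [0,0,47],"grip": 0.0854}
  ]
}}

```text
time: 2.25
tool_pos: [0.4612, 0.1779, 0.2095]
tcp_rot: [3.141, 0.0, 1.85]
wrist_force: [-0.3, -0.2, -0.3]
width: 0.0855
finger_force: 0.0
```

```bash
python3 - <<'E'
from h import *
print(rel()[0],env.observe()["tcp_rot"],env.observe()["joint_pos"])
s=env.snapshot("wrist");save(s,"w1.png")
for q in env.outline_of(s,"tin"): print(q["conf"],q["location"],onz(s,q["location"],.06))
np.save("T1.npy",s["T"])
E
```

```text
[0.46123541 0.17786218 0.20952319] [3.14112792e+00 2.89728027e-04 1.85016623e+00] [-0.73208105  0.18663462  0.34002541  1.94140589 -0.07207704  1.02473784
 -0.08070403]
0.82 [275.8, 178.7] [0.45672738 0.18510033 0.06      ]
0.66 [178.4, 202.4] [0.361766   0.13038878 0.06      ]
0.63 [285.7, 77.4] [0.43865713 0.28344946 0.06      ]
0.57 [191.8, 108.6] [0.35715885 0.23033504 0.06      ]
0.15 [222.7, 323.1] [ 0.44329048 -0.01047634  0.06      ]
```

View pics/w1.png

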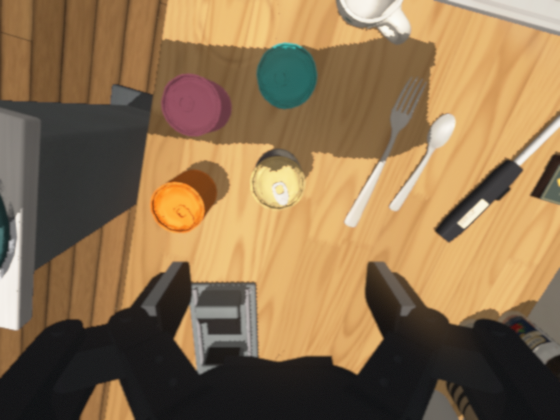

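Wrist view: the gold lid is at about (278,184), the look-alikes are around it, and the holder end is at the bottom left (225,320). I'll fit the silhouettes.

```bash
cat >> h.py <<'E'
from scipy.optimize import minimize
def cyl(s,x,y,r=.0287,z0=0,z1=.072):
    a=np.linspace(0,2*np.pi,40)
    P=np.array([proj(s,(x+r*np.cos(t),y+r*np.sin(t),z)) for z in (z0,z1) for t in a])
    m=np.zeros((420*4,560*4),np.uint8)
    cv2.fillConvexPoly(m,cv2.convexHull(((P+.5)*4).astype(np.int32)),1)
    return cv2.resize(m.astype(np.float32),(560,420),interpolation=cv2.INTER_AREA)
def fitcyl(s,mask,x0,**k):
    f=lambda p:np.abs(cyl(s,*p,**k)-mask).sum()
    r=minimize(f,x0,method="Nelder-Mead",options=dict(initial_simplex=[[x0[0],x0[1]],[x0[0]+.008,x0[1]],[x0[0],x0[1]+.008]],xatol=1e-4))
    return r.x.round(4),r.fun/mask.sum()
E
python3 - <<'E'
from h import *
for n in ["wrist","top","scene"]:
    s=env.snapshot(n)
    print(n,"lid",onz(s,(278,184),.072) if n=="wrist" else "")
    for q in env.outline_of(s,"tin"):
        g=onz(s,q["location"],.05)
        if np.hypot(g[0]-.46,g[1]-.18)<.04: print(q["conf"],fitcyl(s,q["mask"],g[:2]))
E
```

```text
wrist lid [0.45855397 0.18579465 0.072     ]
0.94 (array([0.4588, 0.1829]), np.float64(0.03313679245283019))
top lid 
0.7 (array([0.459 , 0.1847]), np.float64(0.044642857142857144))
scene lid 
0.78 (array([0.4613, 0.1817]), np.float64(0.05943627450980392))
```

```bash
python3 - <<'E'
from h import *
print(to([.4593,.1833,.027],1.855))
E
```

```text
(array([2.700e-03, 1.000e-04, 1.822e-01]), array([-0.01,  0.  ,  0.04]))
```

{"name": "servo_tool", "arguments": {
  "plan": [
    {"dp": [0.003,0,0.04],"turn": [0,0,0],"grip": 0.0854},
    {"dp": [0.003,0,0.08],"turn": [0,0,0],"grip": 0.0854},
    {"dp": [0.003,0,0.11],"turn": [0,0,0],"grip": 0.0854},
    {"dp": [0.003,0,0.135],"turn": [0,0,0],"grip": 0.0854},
    {"dp": [0.003,0,0.16],"turn": [0,0,0],"grip": 0.0854},
    {"dp": [0.003,0,0.182],"turn": [0,0,0],"grip": 0.0854},
    {"dp": [0.003,0,0.182],"turn": [0,0,0],"grip": 0.0854},
    {"dp": [0.003,0,0.182],"turn": [0,0,0],"grip": 0.05},
    {"dp": [0.003,0,0.182],"turn": [0,0,0],"grip": 0.05},
    {"dp": [0.003,0,0.182],"turn": [0,0,0],"grip": 0.05},
    {"dp": [0.003,0,0.182],"turn": [0,0,0],"grip": 0.05},
    {"dp": [0.003,0,0.182],"turn": [0,0,0],"grip": 0.05}
  ],
  "squeeze": 25
}}

```text
time: 3.65
tool_pos: [0.4602, 0.1835, 0.0288]
tcp_rot: [3.139, -0.001, 1.855]
wrist_force: [-2.7, -0.8, 9.0]
width: 0.0562
finger_force: 26.3
```

{"name": "servo_tool", "arguments": {
  "plan": [
    {"dp": [0,0,-0.01],"turn": [0,0,0],"grip": 0.05},
    {"dp": [0,0,-0.04],"turn": [0,0,0],"grip": 0.05},
    {"dp": [0,0,-0.08],"turn": [0,0,0],"grip": 0.05},
    {"dp": [0,0,-0.11],"turn": [0,0,0],"grip": 0.05},
    {"dp": [0,0,-0.14],"turn": [0,0,0],"grip": 0.05},
    {"dp": [-0.04,0,-0.14],"turn": [0,0,0],"grip": 0.05},
    {"dp": [-0.08,0,-0.14],"turn": [0,0,0],"grip": 0.05},
    {"dp": [-0.12,0,-0.14],"turn": [0,0,0],"grip": 0.05},
    {"dp": [-0.12,0,-0.14],"turn": [0,0,0],"grip": 0.05},
    {"dp": [-0.12,0,-0.14],"turn": [0,0,0],"grip": 0.05}
  ]
}}

```text
time: 4.48
tool_pos: [0.4934, 0.0656, 0.1686]
tcp_rot: [3.14, 0.0, 1.85]
wrist_force: [-0.7, 0.9, -1.6]
width: 0.0563
finger_force: 28.0
```

```bash
python3 - <<'E'
from h import *
print(env.observe())
w=env.snapshot("wrist");t=env.snapshot("top");c=env.snapshot("scene")
im=np.zeros((600,800,3),np.uint8)
im[:420,:560]=w["pixels"]
a=t["pixels"][170:245,255:365];im[420:600,:264]=cv2.resize(a,(264,180),interpolation=cv2.INTER_CUBIC)
a=c["pixels"][200:310,260:380];im[420:600,270:466]=cv2.resize(a,(196,180),interpolation=cv2.INTER_CUBIC)
cv2.imwrite("pics/m2.png",im[:,:,::-1])
save(w,"w2.png");save(t,"t2.png")
np.savez("w2.npz",**{k:w[k] for k in ["T","cx","cy","vertical_fov","pixels"]});np.savez("t2.npz",**{k:t[k] for k in ["T","cx","cy","vertical_fov","pixels"]})
E
```

```text
{'time': 4.4833, 'joint_pos': array([-0.55113572,  0.24995048,  0.41271692,  1.97909178, -0.12353508,
        0.93514247,  0.20312244]), 'dq': array([-0.04025758,  0.00294243, -0.0453639 ,  0.00532121, -0.00562158,
       -0.00450309, -0.02350081]), 'effort': array([  4.30349573, -61.14161968,   8.27006936, -39.61016536,
         0.29384606,  -0.08805032,   0.85996477]), 'tool_pos': array([0.49343054, 0.06560255, 0.16860446]), 'tcp_rot': array([3.14032579e+00, 2.26297232e-04, 1.85035462e+00]), 'wrist_force': array([-0.74822854,  0.85381089, -1.59213233]), 'ft_torque': array([ 0.0521614 ,  0.00327398, -0.03423829]), 'finger_force': 28.019740283489227, 'width': 0.05633347635903645}
```

View pics/m2.png

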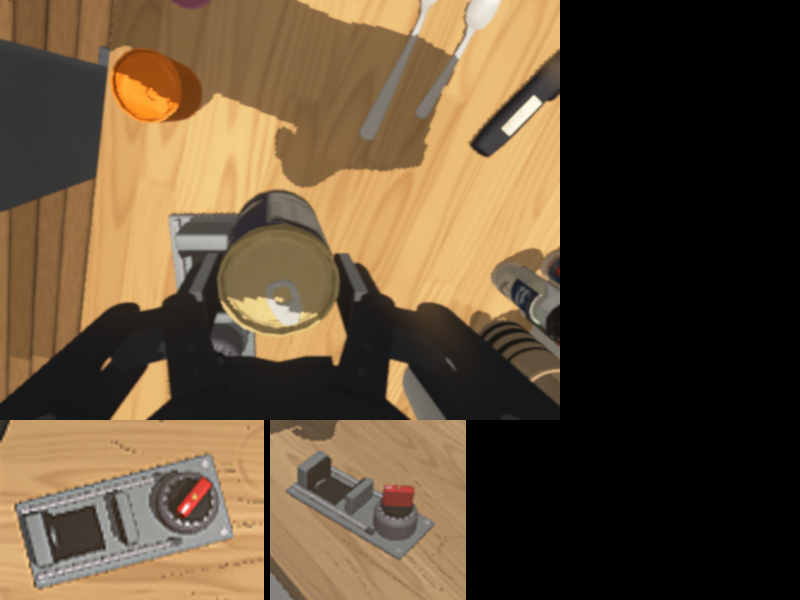

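The tin is held upright in the wrist view. I'll move past the knob so the wrist camera looks at the holder unobstructed.

```bash
python3 - <<'E'
from h import *
print(to([.51,-.27,.20],1.855))
E
```

```text
(array([-0.3299, -0.0787, -0.0323]), array([ 0.03, -0.03,  0.04]))
```

{"name": "servo_tool", "arguments": {
  "plan": [
    {"dp": [-0.04,-0.01,-0.03],"turn": [0,0,0],"grip": 0.05},
    {"dp": [-0.08,-0.02,-0.03],"turn": [0,0,0],"grip": 0.05},
    {"dp": [-0.12,-0.03,-0.03],"turn": [0,0,0],"grip": 0.05},
    {"dp": [-0.16,-0.04,-0.03],"turn": [0,0,0],"grip": 0.05},
    {"dp": [-0.2,-0.05,-0.03],"turn": [0,0,0],"grip": 0.05},
    {"dp": [-0.24,-0.06,-0.03],"turn": [0,0,0],"grip": 0.05},
    {"dp": [-0.28,-0.07,-0.03],"turn": [0,0,0],"grip": 0.05},
    {"dp": [-0.3,-0.075,-0.03],"turn": [0,0,0],"grip": 0.05},
    {"dp": [-0.32,-0.08,-0.03],"turn": [0,0,0],"grip": 0.05},
    {"dp": [-0.33,-0.08,-0.03],"turn": [0,0,0],"grip": 0.05},
    {"dp": [-0.33,-0.08,-0.03],"turn": [0,0,0],"grip": 0.05},
    {"dp": [-0.33,-0.08,-0.03],"turn": [0,0,0],"grip": 0.05}
  ]
}}

```text
time: 5.63
tool_pos: [0.5091, -0.2701, 0.1972]
tcp_rot: [-3.141, -0.0, 1.856]
wrist_force: [0.4, 0.7, -1.7]
width: 0.0561
finger_force: 28.2
```

```bash
python3 - <<'E'
from h import *
w=env.snapshot("wrist");print(rel()[0],env.observe()["joint_pos"],env.observe()["width"])
np.savez("w3.npz",**{k:w[k] for k in ["T","cx","cy","vertical_fov","pixels"]})
im=cv2.resize(w["pixels"],(800,600),interpolation=cv2.INTER_CUBIC);cv2.imwrite("pics/w3.png",im[:,:,::-1])
for n in ["holder","knob","bed","jaw_face","jaw"]:
    for q in env.outline_of(w,n)[:2]:print(n,q["conf"],q["location"])
E
```

```text
[ 0.50911564 -0.26961785  0.1972338 ] [-0.01586637  0.38519821  0.5728458   1.76678248 -0.23635076  1.05908442
  0.92599105] 0.05619524785864818
holder 0.91 [275.6, 55.7]
knob 0.73 [276.1, 71.5]
bed 0.6 [277.6, 58.4]
jaw_face 0.67 [279.1, 4.3]
jaw 0.66 [278.8, 5.9]
```

View pics/w3.png

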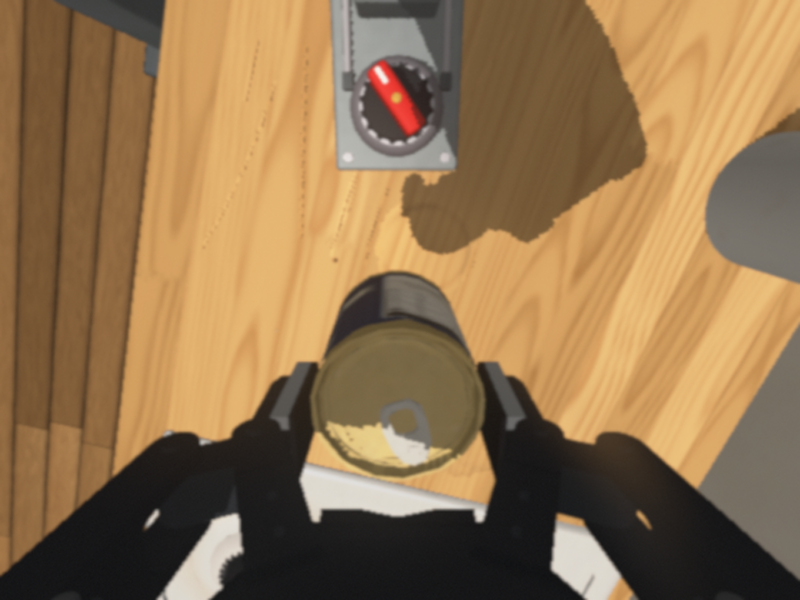

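Here the knob's pin is at about (396,97) in the 800-wide view. The plate's end corners are at (338,169) and (458,169).

```bash
python3 - <<'E'
from h import *
w=dict(np.load("w3.npz"));k=.7
f=lambda u,v,z:onz(w,(u*k-.15,v*k-.15),z)
print("pin",f(396,97,.0865))
a,b=f(338,169,.008),f(458,169,.008);print("end corners",a,b,np.linalg.norm(a-b),np.degrees(np.arctan2(*(b-a)[1::-1])))
c,d=f(331.5,5,.008),f(462.5,5,.008);print("edges",c,d,np.linalg.norm(c-d)); m=(c+d-a-b)/2;print(np.degrees(np.arctan2(m[1],m[0])))
print("bar",f(381,66,.086),f(413,130,.086))
u=np.array([-np.sin(.284),np.cos(.284),0]);print("pin via holder",np.array([.458,-.097,0])-.065*u, "bed",np.array([.458,-.097,0])+.055*u)
print(to([.487,-.19,.2],1.855))
E
```

```text
pin [ 0.47690228 -0.16332979  0.0865    ]
end corners [ 0.44442206 -0.21687167  0.008     ] [ 0.53539167 -0.19022746  0.008     ] 0.09479126184698203 16.32484649945177
edges [ 0.41305076 -0.10948339  0.008     ] [ 0.5024179 -0.0833604  0.008    ] 0.09310691501756332
106.7160410249482
bar [ 0.46402849 -0.15003142  0.086     ] [ 0.4917382  -0.17778545  0.086     ]
pin via holder [ 0.47621285 -0.15939625  0.        ] bed [ 0.44258913 -0.04420317  0.        ]
(array([ 0.0834,  0.0016, -0.0025]), array([ 0.02, -0.01,  0.04]))
```

{"name": "servo_tool", "arguments": {
  "plan": [
    {"dp": [0.03,0,0],"turn": [0,0,0],"grip": 0.05},
    {"dp": [0.07,0,0],"turn": [0,0,0],"grip": 0.05},
    {"dp": [0.1,0,0],"turn": [0,0,0],"grip": 0.05},
    {"dp": [0.105,0,0],"turn": [0,0,0],"grip": 0.05},
    {"dp": [0.105,0,0],"turn": [0,0,0],"grip": 0.05},
    {"dp": [0.105,0,0],"turn": [0,0,0],"grip": 0.05}
  ]
}}

```text
time: 6.43
tool_pos: [0.4795, -0.1705, 0.1977]
tcp_rot: [3.141, 0.0, 1.855]
wrist_force: [0.6, -1.1, -1.4]
width: 0.0564
finger_force: 28.2
```

```bash
python3 - <<'E'
from h import *
w=env.snapshot("wrist");print(rel()[0],env.observe()["joint_pos"])
np.savez("w4.npz",**{k:w[k] for k in ["T","cx","cy","vertical_fov","pixels"]})
im=cv2.resize(w["pixels"][0:240,120:440],(800,600),interpolation=cv2.INTER_CUBIC);cv2.imwrite("pics/w4.png",im[:,:,::-1])
E
```

```text
[ 0.47946096 -0.17117751  0.19757725] [-0.20191155  0.24820397  0.56424171  1.92694833 -0.15566284  1.00850664
  0.71520786]
```

View pics/w4.png

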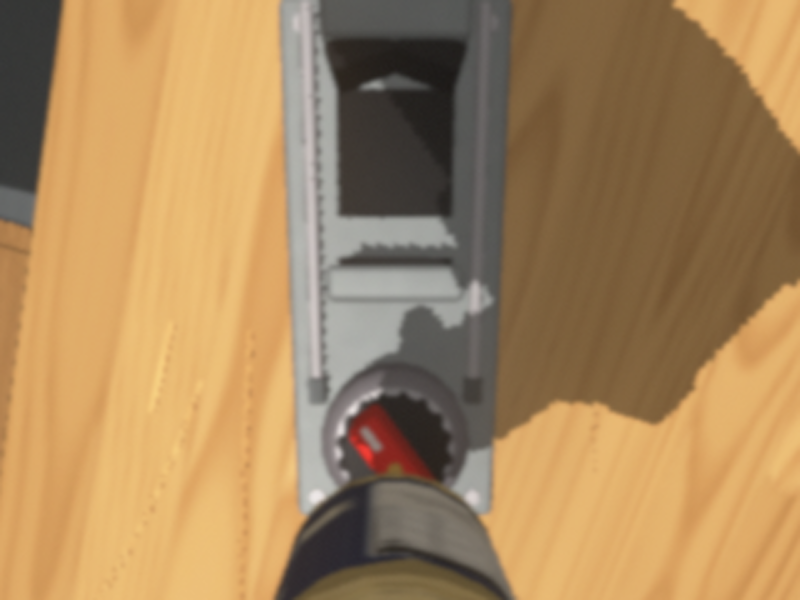

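The bed rectangle is at about (340,90)–(452,215), the V jaw's top edge at row 40, the sliding jaw's face edge at row 265, and the knob housing at about (395,440).

```bash
cat >> h.py <<'E'
H=np.array([.458,-.097,0]);HY=.286
ux=np.array([np.cos(HY),np.sin(HY),0]);uy=np.array([-np.sin(HY),np.cos(HY),0])
def hol(p): d=np.asarray(p)-H;return np.round([d@ux,d@uy,d[2]],4)
def wor(x,y,z=0): return H+x*ux+y*uy+np.array([0,0,z])
E
python3 - <<'E'
from h import *
w=dict(np.load("w4.npz"))
f=lambda u,v,z:hol(onz(w,(120+(u+.5)*.4-.5,(v+.5)*.4-.5),z))
for n,u,v,z in [("pl NL",302,512,.008),("pl NR",490,513,.008),("pl FL",282,0,.008),("pl FR",511,0,.008),("bed tl",340,90,.008),("bed tr",452,88,.008),("bed bl",340,216,.008),("bed br",452,215,.008),("jaw l",330,265,.046),("jaw r",460,265,.046),("jaw back l",330,298,.046),("jaw back r",460,298,.046),("V l",328,40,.048),("V r",466,40,.048),("V mid",397,73,.048),("hous l",325,440,.044),("hous r",466,440,.044),("hous top",395,362,.044),("bar tl",348,437,.086),("bar tr",378,405,.086)]: print(n,f(u,v,z))
print("tin",hol(rel()[0]))
E
```

```text
pl NL [-0.0464 -0.1096  0.008 ]
pl NR [ 0.0464 -0.1102  0.008 ]
pl FL [-0.0459  0.1078  0.008 ]
pl FR [0.0469 0.1076 0.008 ]
bed tl [-0.0232  0.0753  0.008 ]
bed tr [0.0236 0.076  0.008 ]
bed bl [-0.0244  0.0263  0.008 ]
bed br [0.0247 0.0266 0.008 ]
jaw l [-0.0262  0.0054  0.046 ]
jaw r [0.0257 0.0053 0.046 ]
jaw back l [-0.0265 -0.0073  0.046 ]
jaw back r [ 0.026  -0.0073  0.046 ]
V l [-0.0245  0.0831  0.048 ]
V r [0.0258 0.083  0.048 ]
V mid [0.0006 0.0724 0.048 ]
hous l [-0.0305 -0.066   0.044 ]
hous r [ 0.0302 -0.066   0.044 ]
hous top [-0.0003 -0.033   0.044 ]
bar tl [-0.0178 -0.056   0.086 ]
bar tr [-0.0065 -0.0441  0.086 ]
tin [-0.0003 -0.0772  0.1976]
```

{"name": "servo_tool", "arguments": {
  "plan": [
    {"dp": [0.03,0,0],"turn": [0,0,0],"grip": 0.05},
    {"dp": [0.07,0,0],"turn": [0,0,0],"grip": 0.05},
    {"dp": [0.11,0,0],"turn": [0,0,0],"grip": 0.05},
    {"dp": [0.129,0,0],"turn": [0,0,0],"grip": 0.05},
    {"dp": [0.129,0,0.02],"turn": [0,0,0],"grip": 0.05},
    {"dp": [0.129,0,0.05],"turn": [0,0,0],"grip": 0.05},
    {"dp": [0.129,0,0.08],"turn": [0,0,0],"grip": 0.05},
    {"dp": [0.129,0,0.1],"turn": [0,0,0],"grip": 0.05},
    {"dp": [0.129,0,0.1],"turn": [0,0,0],"grip": 0.05},
    {"dp": [0.129,0,0.1],"turn": [0,0,0],"grip": 0.05}
  ]
}}

```text
time: 7.32
tool_pos: [0.443, -0.0478, 0.0972]
tcp_rot: [-3.14, 0.0, 1.853]
wrist_force: [0.8, -0.6, -1.5]
width: 0.0562
finger_force: 28.1
```

```bash
python3 - <<'E'
from h import *
print(hol(rel()[0]),env.observe()["tcp_rot"],to(wor(0,.052,.041),1.856))
E
```

```text
[-0.0005  0.0514  0.0972] [-3.13960605e+00  4.92810865e-04  1.85283467e+00] (array([0.0006, 0.0006, 0.0562]), array([-0.11,  0.03, -0.18]))
```

{"name": "servo_tool", "arguments": {
  "plan": [
    {"dp": [0.0006,0.0005,0.02],"turn": [0,0,0],"grip": 0.05},
    {"dp": [0.0006,0.0005,0.035],"turn": [0,0,0],"grip": 0.05},
    {"dp": [0.0006,0.0005,0.045],"turn": [0,0,0],"grip": 0.05},
    {"dp": [0.0006,0.0005,0.052],"turn": [0,0,0],"grip": 0.05},
    {"dp": [0.0006,0.0005,0.056],"turn": [0,0,0],"grip": 0.05},
    {"dp": [0.0006,0.0005,0.058],"turn": [0,0,0],"grip": 0.05},
    {"dp": [0.0006,0.0005,0.059],"turn": [0,0,0],"grip": 0.05},
    {"dp": [0.0006,0.0005,0.059],"turn": [0,0,0],"grip": 0.05}
  ]
}}

```text
time: 7.98
tool_pos: [0.445, -0.0472, 0.0399]
tcp_rot: [3.139, 0.001, 1.853]
wrist_force: [-0.5, -4.2, -2.4]
width: 0.0561
finger_force: 38.1
```

```bash
python3 - <<'E'
from h import *
print(hol(rel()[0]))
w=env.snapshot("wrist");t=env.snapshot("top");c=env.snapshot("scene")
im=np.zeros((600,800,3),np.uint8)
im[:420,:560]=w["pixels"]
a=t["pixels"][170:245,255:365];im[420:600,:264]=cv2.resize(a,(264,180),interpolation=cv2.INTER_CUBIC)
a=c["pixels"][200:310,260:380];im[300:600,473:800]=cv2.resize(a,(327,300),interpolation=cv2.INTER_CUBIC)
cv2.imwrite("pics/m5.png",im[:,:,::-1])
E
```

```text
[0.0016 0.0515 0.0399]
```

View pics/m5.png

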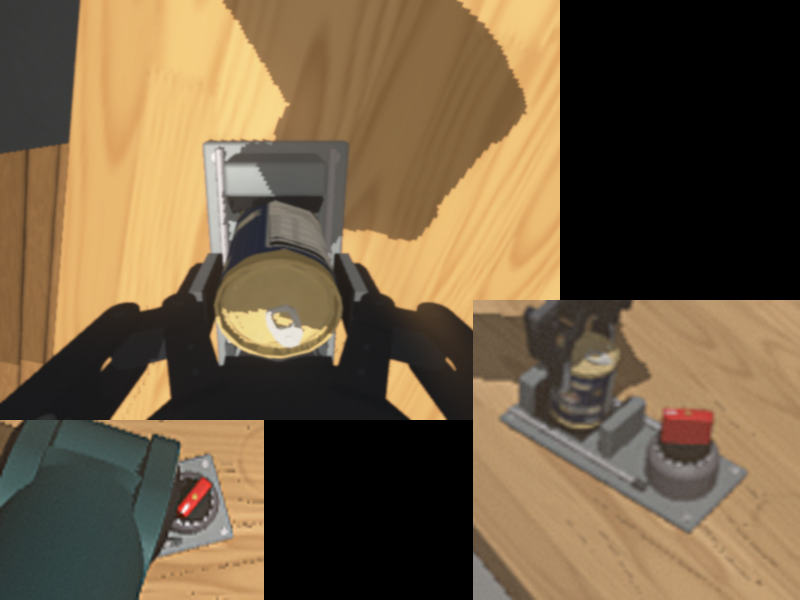

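The scene view shows the tin upright between the jaws, clear of the sliding jaw. The small -y force suggests it is brushing the V. I'll lower it the last few mm, backing off a little.

{"name": "servo_tool", "arguments": {
  "plan": [
    {"dp": [-0.002,0,0],"turn": [0,0,0],"grip": 0.05},
    {"dp": [-0.002,0,0.001],"turn": [0,0,0],"grip": 0.05},
    {"dp": [-0.002,0,0.002],"turn": [0,0,0],"grip": 0.05},
    {"dp": [-0.002,0,0.003],"turn": [0,0,0],"grip": 0.05},
    {"dp": [-0.002,0,0.003],"turn": [0,0,0],"grip": 0.05}
  ]
}}

```text
time: 8.55
tool_pos: [0.4441, -0.0479, 0.0353]
tcp_rot: [3.141, 0.0, 1.855]
wrist_force: [0.8, -0.4, -1.9]
width: 0.0562
finger_force: 38.0
```

```bash
python3 - <<'E'
from h import *
print(hol(rel()[0]),env.observe())
E
```

```text
[0.0005 0.051  0.0353] {'time': 8.55, 'joint_pos': array([-0.31064016,  0.40349615,  0.40764137,  2.18692196, -0.27957253,
        0.59923876,  0.58393689]), 'dq': array([-0.0001705 ,  0.0021758 ,  0.002297  , -0.00182716,  0.00205432,
        0.00152684, -0.0036705 ]), 'effort': array([-3.39182429e-01, -6.40303802e+01,  6.54746085e+00, -2.65437967e+01,
       -1.69525053e-01,  2.22369530e-01,  6.01556269e-02]), 'tool_pos': array([ 0.44413473, -0.04794734,  0.03534533]), 'tcp_rot': array([3.14141277e+00, 8.95336833e-05, 1.85458369e+00]), 'wrist_force': array([ 0.81736896, -0.35045497, -1.91569142]), 'ft_torque': array([-0.23455873, -0.09435646, -0.00043152]), 'finger_force': 37.95806407928467, 'width': 0.05620009612479097}
```

{"name": "servo_tool", "arguments": {
  "plan": [
    {"dp": [0,0,0.001],"turn": [0,0,0],"grip": 0.05},
    {"dp": [0,0,0.001],"turn": [0,0,0],"grip": 0.05},
    {"dp": [0,0,0.001],"turn": [0,0,0],"grip": 0.05}
  ]
}}

```text
time: 8.8
tool_pos: [0.444, -0.048, 0.0343]
tcp_rot: [-3.141, 0.0, 1.855]
wrist_force: [0.3, -1.2, -2.3]
width: 0.0561
finger_force: 38.0
```

{"name": "servo_tool", "arguments": {
  "plan": [
    {"dp": [0,0,0.0015],"turn": [0,0,0],"grip": 0.05},
    {"dp": [0,0,0.0015],"turn": [0,0,0],"grip": 0.05},
    {"dp": [0,0,0.0015],"turn": [0,0,0],"grip": 0.05}
  ]
}}

```text
time: 9.05
tool_pos: [0.4439, -0.048, 0.0327]
tcp_rot: [-3.141, 0.0, 1.855]
wrist_force: [0.8, -0.6, -1.8]
width: 0.0563
finger_force: 38.0
```

{"name": "servo_tool", "arguments": {
  "plan": [
    {"dp": [0,0,0.0015],"turn": [0,0,0],"grip": 0.05},
    {"dp": [0,0,0.0015],"turn": [0,0,0],"grip": 0.05},
    {"dp": [0,0,0.0015],"turn": [0,0,0],"grip": 0.05}
  ]
}}

```text
time: 9.3
tool_pos: [0.4439, -0.048, 0.0312]
tcp_rot: [-3.141, 0.0, 1.855]
wrist_force: [-0.0, -1.3, -3.3]
width: 0.0561
finger_force: 38.0
```

```bash
python3 - <<'E'
from h import *
print(hol(rel()[0]))
w=env.snapshot("wrist");c=env.snapshot("scene")
im=np.zeros((600,800,3),np.uint8)
im[:280]=cv2.resize(w["pixels"][120:400,120:520],(800,560),interpolation=cv2.INTER_CUBIC)[::2]
a=w["pixels"][130:380,180:380];im[:500,:400]=cv2.resize(a,(400,500),interpolation=cv2.INTER_CUBIC)
a=c["pixels"][200:275,270:350];im[100:475,400:800]=cv2.resize(a,(400,375),interpolation=cv2.INTER_CUBIC)
cv2.imwrite("pics/m6.png",im[:,:,::-1])
E
```

```text
[0.0003 0.051  0.0312]
```

View pics/m6.png

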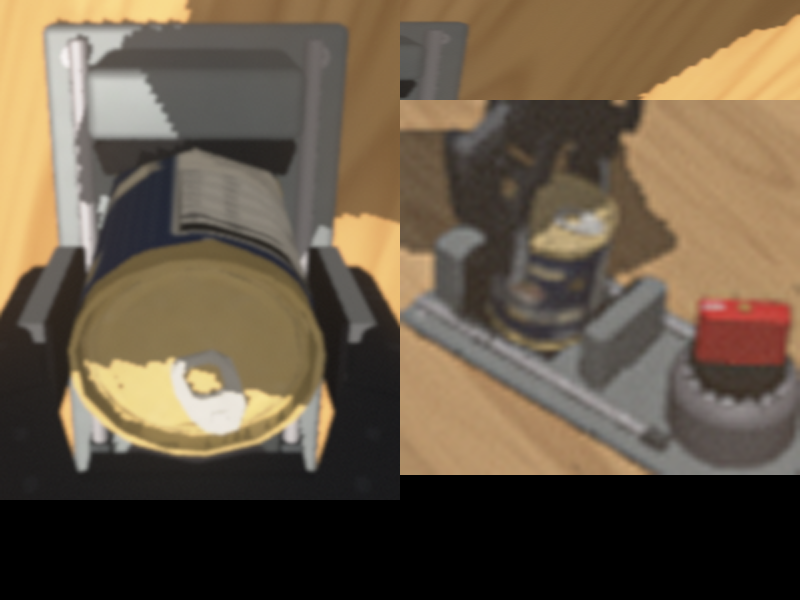

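The tin looks tilted about the finger axis, with the lid nearer the knob. I'll quantify it from the lid's position in the tool frame.

```bash
python3 - <<'E'
from h import *
w=env.snapshot("wrist");t,r=rel()
M=r.as_matrix().T
f=210/np.tan(np.radians(w["vertical_fov"]/2));print(f,w["cx"],w["cy"])
C=np.array([.0772,0,-.1641]);Rc=np.array([[0,.953,.303],[1,0,0],[0,.303,-.953]])
for n,uv,wd in [("w3",(279,279),121),("m2",(279,261),119),("now",(278.5,303.5),127)]:
    d=Rc@np.array([(uv[0]-w["cx"])/f,-(uv[1]-w["cy"])/f,-1])
    print(n,"by width",(C+d*.0574*f/wd).round(4),"at z=-.043",(C+d*((-.043-C[2])/d[2])).round(4))
c=env.snapshot("scene")
for q in env.outline_of(c,"tin")[:5]: print(q["conf"],q["location"])
# expected scene position of an upright tin
for y in (.051,.055):
    print("upright lid",proj(c,wor(0,y,.080)),"base",proj(c,wor(0,y,.008)))
print("knob top",proj(c,wor(0,-.065,.086)))
E
```

```text
300.4630478040236 277.94066999168393 206.53756483151116
w3 by width [ 0.0013  0.0005 -0.0387] at z=-.043 [ 0.0039  0.0005 -0.043 ]
m2 by width [ 0.0083  0.0005 -0.0339] at z=-.043 [ 0.013   0.0005 -0.043 ]
now by width [-0.0057  0.0003 -0.048 ] at z=-.043 [-0.0093  0.0003 -0.043 ]
0.85 [241.1, 209.0]
0.77 [217.6, 188.2]
0.77 [236.6, 171.3]
0.67 [300.6, 231.3]
upright lid [299.07381263 221.43753684] base [298.15981972 242.58953425]
upright lid [297.82951656 220.77071047] base [296.96627193 241.91200945]
knob top [337.46896957 240.02373707]
```

{"name": "servo_tool", "arguments": {
  "plan": [
    {"dp": [0,0,0.001],"turn": [0,0,0],"grip": 0.05},
    {"dp": [0,0,0.002],"turn": [0,0,0],"grip": 0.05},
    {"dp": [0,0,0.002],"turn": [0,0,0],"grip": 0.05}
  ],
  "squeeze": 20
}}

```text
time: 9.8
tool_pos: [0.4443, -0.0473, 0.03]
tcp_rot: [3.141, -0.001, 1.855]
wrist_force: [-6.7, 5.2, 24.9]
width: 0.0565
finger_force: 41.3
```

```bash
cat >> h.py <<'E'
def lid(w):
    "lid ellipse: lower half rows of tin mask"
    q=[q for q in env.outline_of(w,"tin") if abs(q["location"][0]-278)<40 and q["location"][1]>180]
    if not q: return None
    m=q[0]["mask"];v,u=np.where(m);wd=[(m[r].sum(),r) for r in range(420)]
    return q[0]["conf"],"bottom",v.max(),"top",v.min(),"maxwidth,row",max(wd)
E
python3 - <<'E'
from h import *
w=env.snapshot("wrist");print(lid(w),env.observe()["wrist_force"],env.observe()["ft_torque"],hol(rel()[0]))
E
```

```text
(0.71, 'bottom', np.int64(357), 'top', np.int64(207), 'maxwidth,row', (np.int64(128), 310)) [-6.56466176  5.12243328 24.17812083] [ 0.74355341  1.5042733  -0.01225152] [0.0009 0.0515 0.03  ]
```

```bash
cat >> h.py <<'E'
a_=np.linspace(0,2*np.pi,48)
def cyl3(s,y,z,th,x=0.0):
    "tin with base centre at holder (x,y,z), tilted th (deg) with the top towards -y"
    th=np.radians(th);ax=-np.sin(th)*uy+np.cos(th)*np.array([0,0,1]);e2=np.cross(ax,ux)
    b=wor(x,y,z)
    P=np.array([proj(s,b+h*ax+.0287*(np.cos(t)*ux+np.sin(t)*e2)) for h in (0,.072) for t in a_])
    m=np.zeros((1680,2240),np.uint8);cv2.fillConvexPoly(m,cv2.convexHull(((P+.5)*4).astype(np.int32)),1)
    return cv2.resize(m.astype(np.float32),(560,420),interpolation=cv2.INTER_AREA)
def fit3(pairs,x0):
    f=lambda p:sum((wt*np.abs(cyl3(s,*p)-m)[:,c0:c1].sum()) for s,m,wt,c0,c1 in pairs)
    S=[x0]+[list(np.array(x0)+d) for d in ([.008,0,0,0],[0,.006,0,0],[0,0,10,0],[0,0,0,.004])]
    r=minimize(f,x0,method="Nelder-Mead",options=dict(initial_simplex=S,xatol=1e-4,maxiter=300));return r.x.round(4),r.fun
def tinpose(x0=(.055,.01,10,0)):
    w=env.snapshot("wrist");c=env.snapshot("scene");P=[]
    q=[q for q in env.outline_of(w,"tin") if abs(q["location"][0]-278)<40 and q["location"][1]>180]
    if q: P.append((w,q[0]["mask"],1,0,560));print("wrist alone",fit3(P,list(x0)))
    g=proj(c,wor(0,.053,.05));q=[q for q in env.outline_of(c,"tin") if np.hypot(*(np.array(q["location"])-g))<15]
    if q:
        p=(c,q[0]["mask"],4,0,560);print("scene alone",fit3([p],list(x0)));print("both",fit3(P+[p],list(x0)))
E
python3 - <<'E'
from h import *
tinpose()
E
```

```text
wrist alone (array([ 4.0900e-02,  6.6000e-03, -3.1764e+00,  6.0000e-04]), np.float64(734.9375))
scene alone (array([5.39000e-02, 1.06000e-02, 1.57987e+01, 2.20000e-03]), np.float64(511.5))
both (array([4.5500e-02, 6.9000e-03, 1.8531e+00, 6.0000e-04]), np.float64(1613.375))
```

```bash
python3 - <<'E'
from h import *
w=env.snapshot("wrist");c=env.snapshot("scene")
def wire(s,y,z,th,x,k,o):
    th=np.radians(th);ax=-np.sin(th)*uy+np.cos(th)*np.array([0,0,1]);e2=np.cross(ax,ux);b=wor(x,y,z)
    return [((np.array([proj(s,b+h*ax+.0287*(np.cos(t)*ux+np.sin(t)*e2)) for t in a_])-o+.5)*k).astype(np.int32) for h in (0,.072)]
im=np.zeros((600,800,3),np.uint8)
for s,(r0,r1,c0,c1),k,off,sz in [(w,(130,370,190,370),2,0,(360,480)),(c,(205,262,275,330),8,360,(440,456))]:
    a=cv2.resize(s["pixels"][r0:r1,c0:c1],sz,interpolation=cv2.INTER_CUBIC).copy()
    for hyp,col in [((.041,.0066,-3,.0006),(0,255,0)),((.054,.0106,15.8,.002),(255,0,0))]:
        for p in wire(s,*hyp,k,np.array([c0,r0])): cv2.polylines(a,[p],True,col,1)
    im[:a.shape[0],off:off+a.shape[1]]=a
cv2.imwrite("pics/m7.png",im[:,:,::-1])
E
```

```text
(no output)
```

View pics/m7.png

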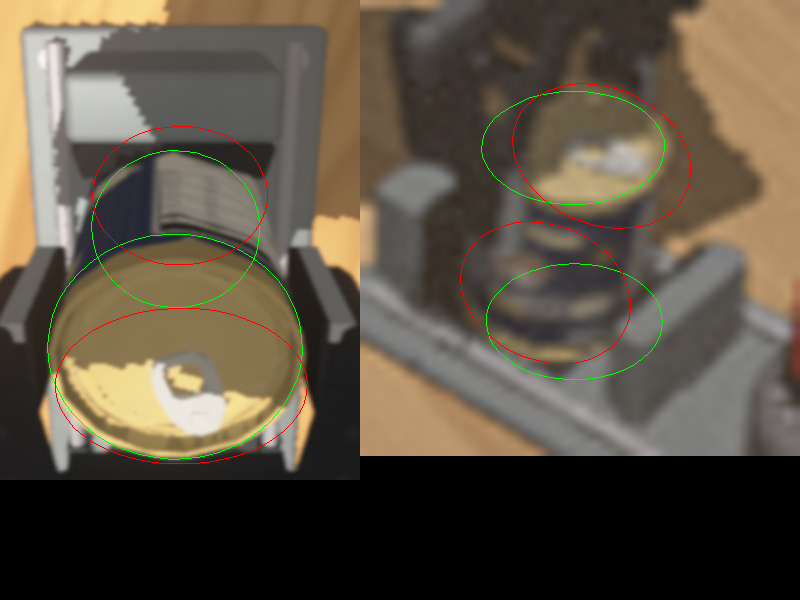

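The green (wrist-fitted) wire, a nearly upright tin with its base on the bed, matches best. The tin has slid in the pads and now touches the bed. I'll unload slightly, open, and look again.

{"name": "servo_tool", "arguments": {
  "plan": [
    {"dp": [0,0,-0.002],"turn": [0,0,0],"grip": 0.05},
    {"dp": [0,0,-0.002],"turn": [0,0,0],"grip": 0.05},
    {"dp": [0,0,-0.002],"turn": [0,0,0],"grip": 0.062},
    {"dp": [0,0,-0.002],"turn": [0,0,0],"grip": 0.07},
    {"dp": [0,0,-0.002],"turn": [0,0,0],"grip": 0.0854},
    {"dp": [0,0,-0.002],"turn": [0,0,0],"grip": 0.0854},
    {"dp": [0,0,-0.002],"turn": [0,0,0],"grip": 0.0854},
    {"dp": [0,0,-0.002],"turn": [0,0,0],"grip": 0.0854},
    {"dp": [0,0,-0.002],"turn": [0,0,0],"grip": 0.0854}
  ]
}}

```text
time: 10.95
tool_pos: [0.444, -0.048, 0.0313]
tcp_rot: [-3.142, 0.0, 1.854]
wrist_force: [1.2, 0.5, 0.7]
width: 0.0852
finger_force: 0.0
```

```bash
python3 - <<'E'
from h import *
tinpose((.047,.008,3,0));print(env.observe()["wrist_force"],hol(rel()[0]))
E
```

```text
wrist alone (array([ 4.0800e-02,  6.4000e-03, -9.7974e+00, -0.0000e+00]), np.float64(664.5625))
scene alone (array([ 6.43000e-02, -4.90000e-03,  1.58185e+01,  1.34000e-02]), np.float64(520.5))
both (array([ 5.2600e-02,  5.6000e-03,  3.7071e+00, -1.0000e-04]), np.float64(2165.3125))
[0.36620645 0.08010827 0.15111811] [0.0004 0.051  0.0313]
```

{"name": "servo_tool", "arguments": {
  "plan": [
    {"dp": [0,0,-0.02],"turn": [0,0,0],"grip": 0.0854},
    {"dp": [0,0,-0.05],"turn": [0,0,0],"grip": 0.0854},
    {"dp": [0,0,-0.09],"turn": [0,0,0],"grip": 0.0854},
    {"dp": [-0.03,0,-0.13],"turn": [0,0,0],"grip": 0.0854},
    {"dp": [-0.07,0,-0.15],"turn": [0,0,0],"grip": 0.0854},
    {"dp": [-0.11,0,-0.15],"turn": [0,0,0],"grip": 0.0854},
    {"dp": [-0.116,0,-0.15],"turn": [0,0,0],"grip": 0.0854},
    {"dp": [-0.116,0,-0.15],"turn": [0,0,0],"grip": 0.0854},
    {"dp": [-0.116,0,-0.15],"turn": [0,0,0],"grip": 0.0854}
  ]
}}

```text
time: 11.9
tool_pos: [0.4762, -0.1599, 0.1812]
tcp_rot: [-3.141, 0.0, 1.853]
wrist_force: [-0.7, 1.3, -0.2]
width: 0.0853
finger_force: 0.0
```

```bash
python3 - <<'E'
from h import *
print(hol(rel()[0]))
w=env.snapshot("wrist");t=env.snapshot("top");c=env.snapshot("scene")
for n,s in [("w",w),("t",t),("c",c)]:
    g=proj(s,wor(0,.05,.05))
    for q in env.outline_of(s,"tin"):
        if np.hypot(*(np.array(q["location"])-g))<30: print(n,q["conf"],q["location"],g,fit3([(s,q["mask"],1,0,560)],[.05,.008,0,0]),hol(fitcyl(s,q["mask"],wor(0,.05)[:2],z0=.008,z1=.08)[0].tolist()+[0]))
im=np.zeros((600,800,3),np.uint8)
im[:600,:540]=cv2.resize(w["pixels"][0:300,145:415],(540,600),interpolation=cv2.INTER_CUBIC)
im[:260,540:800]=cv2.resize(c["pixels"][205:270,280:345],(260,260),interpolation=cv2.INTER_CUBIC)
im[270:530,540:800]=cv2.resize(t["pixels"][180:245,270:335],(260,260),interpolation=cv2.INTER_CUBIC)
cv2.imwrite("pics/m8.png",im[:,:,::-1])
E
```

```text
[-0.0003 -0.0655  0.1812]
w 0.6 [278.1, 57.9] [277.91234452  65.84917853] (array([ 0.0508,  0.0037, -0.4742, -0.0006]), np.float64(66.0625)) [-0.0006  0.0503  0.    ]
t 0.61 [287.1, 216.7] [288.15407924 215.34075854] (array([ 0.0514,  0.0105, -0.5589, -0.    ]), np.float64(22.875)) [-0.0003  0.0521  0.    ]
c 0.63 [297.7, 230.3] [298.9903299 230.6274155] (array([ 0.0515,  0.0065, -0.0235,  0.001 ]), np.float64(45.25)) [-0.0006  0.0501  0.    ]
```

View pics/m8.png

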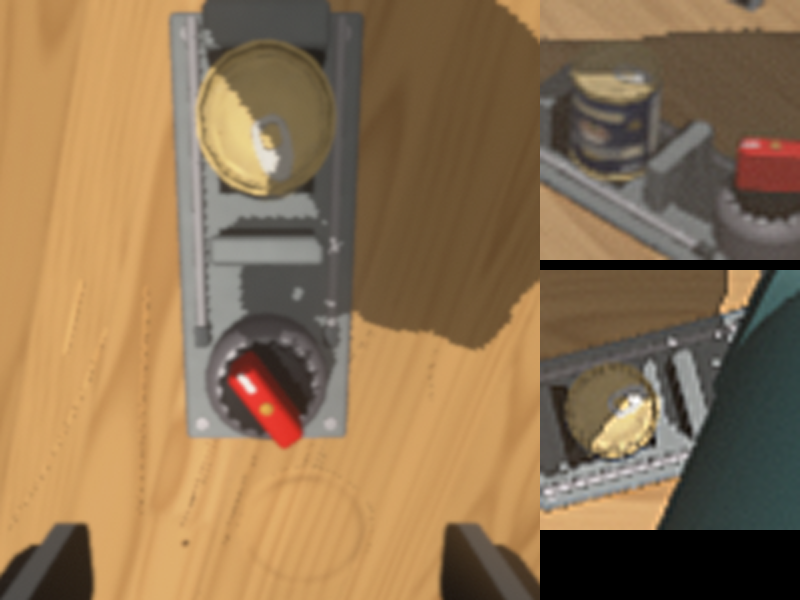

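The tin stands upright at holder y≈51 mm, centred on the bed. The knob pin is at (266,409) in the crop. Now I'll measure the bar angle and knob centre.

```bash
cat >> h.py <<'E'
def bar(w):
    hsv=cv2.cvtColor(w["pixels"],cv2.COLOR_RGB2HSV);m=((hsv[...,0]<6)|(hsv[...,0]>174))&(hsv[...,1]>170)&(hsv[...,2]>70)
    m=cv2.morphologyEx(m.astype(np.uint8),cv2.MORPH_CLOSE,np.ones((5,5)));n,l,st,ce=cv2.connectedComponentsWithStats(m)
    g=proj(w,wor(0,-.065,.086));k=min(range(1,n),key=lambda i:np.hypot(*(ce[i]-g))-st[i,4]*.05)
    v,u=np.where(l==k);P=np.array([onz(w,p,.086)[:2] for p in zip(u,v)])
    (c,sz,a)=cv2.minAreaRect((P*1e3).astype(np.float32));e=np.linalg.eigh(np.cov(P.T))[1][:,1]
    return np.array(c)/1e3,sz,np.degrees(np.arctan2(e[1],e[0]))%180,hol([c[0]/1e3,c[1]/1e3,0])
E
python3 - <<'E'
from h import *
w=env.snapshot("wrist");print(bar(w));p=onz(w,(145+266.5/2-.5,409.5/2-.5),.0865);print("pin",p,hol(p),env.observe()["joint_pos"])
a=bar(w)[2];yaw=np.radians(a)
print(to([.4762,-.1600,.12],yaw))
E
```

```text
(array([ 0.47625128, -0.15976289]), (17.49114227294922, 45.3865966796875), np.float64(138.84064648217444), array([-0.0002, -0.0654,  0.    ]))
pin [ 0.47706965 -0.16166197  0.0865    ] [ 0.0001 -0.0674  0.0865] [-0.22528134  0.25713755  0.56550713  1.95920153 -0.16602747  0.97046382
  0.70427284]
(array([-0.0012, -0.0006,  0.0613]), array([ 0.000e+00, -1.000e-02, -3.253e+01]))
```

{"name": "servo_tool", "arguments": {
  "plan": [
    {"dp": [-0.0016,0,0.02],"turn": [0,0,-7],"grip": 0.045},
    {"dp": [-0.0016,0,0.04],"turn": [0,0,-14],"grip": 0.045},
    {"dp": [-0.0016,0,0.06],"turn": [0,0,-21],"grip": 0.045},
    {"dp": [-0.0016,0,0.07],"turn": [0,0,-28],"grip": 0.045},
    {"dp": [-0.0016,0,0.075],"turn": [0,0,-31.5],"grip": 0.045},
    {"dp": [-0.0016,0,0.09],"turn": [0,0,-31.5],"grip": 0.045},
    {"dp": [-0.0016,0,0.105],"turn": [0,0,-31.5],"grip": 0.045},
    {"dp": [-0.0016,0,0.115],"turn": [0,0,-31.5],"grip": 0.045},
    {"dp": [-0.0016,0,0.12],"turn": [0,0,-31.5],"grip": 0.045},
    {"dp": [-0.0016,0,0.12],"turn": [0,0,-31.5],"grip": 0.045}
  ]
}}

```text
time: 13.08
tool_pos: [0.4764, -0.1606, 0.0605]
tcp_rot: [-3.141, -0.001, 2.404]
wrist_force: [-0.6, -0.6, -0.2]
width: 0.045
finger_force: 0.0
```

```bash
python3 - <<'E'
from h import *
o=env.observe();print(hol(rel()[0]),o["wrist_force"],o["ft_torque"],o["width"],o["joint_pos"])
w=env.snapshot("wrist");print(bar(w),o["tcp_rot"])
E
```

```text
[-0.0003 -0.0663  0.0605] [-0.5696396  -0.59381399 -0.20604814] [ 0.04347372 -0.01040165 -0.02800442] 0.044979952859067134 [-0.06292214  0.43460482  0.39471623  2.04302526 -0.25023287  0.7108355
  1.32355311]
(array([ 0.47242441, -0.15902258]), (13.821406364440918, 50.86041259765625), np.float64(141.4994377396408), array([-0.0037, -0.0636,  0.    ])) [-3.14064694e+00 -1.19547609e-03  2.40443757e+00]
```

{"name": "servo_tool", "arguments": {
  "plan": [
    {"dp": [0,0,0],"turn": [0,0,0],"grip": 0.005},
    {"dp": [0,0,0],"turn": [0,0,0],"grip": 0.005},
    {"dp": [0,0,0],"turn": [0,0,0],"grip": 0.005},
    {"dp": [0,0,0],"turn": [0,0,0],"grip": 0.005},
    {"dp": [0,0,0],"turn": [0,0,0],"grip": 0.005},
    {"dp": [0,0,0],"turn": [0,0,0],"grip": 0.005}
  ],
  "squeeze": 50
}}

```text
time: 13.63
tool_pos: [0.4767, -0.1615, 0.062]
tcp_rot: [-3.141, 0.0, 2.404]
wrist_force: [-7.1, -1.6, 10.5]
width: 0.0104
finger_force: 48.9
```

```bash
cat > st.py <<'E'
from h import *
o=env.observe();print(round(o["time"],2),hol(rel()[0]),"F",o["wrist_force"].round(1),"T",o["ft_torque"].round(3),"w",round(o["width"],4),"g",round(o["finger_force"],1),"yaw",np.degrees(o["tcp_rot"][2]).round(2),"q7",o["joint_pos"][6].round(3),"e7",o["effort"][6].round(3))
E
python3 st.py
```

```text
13.63 [-0.0003 -0.0671  0.062 ] F [-7.1 -1.6 10.5] T [-0.515  1.357  0.045] w 0.0104 g 48.9 yaw 137.72 q7 1.323 e7 0.008
```

{"name": "servo_tool", "arguments": {
  "plan": [
    {"dp": [0,0,-0.001],"turn": [0,0,6],"grip": 0.005},
    {"dp": [0,0,-0.001],"turn": [0,0,13],"grip": 0.005},
    {"dp": [0,0,-0.001],"turn": [0,0,20],"grip": 0.005},
    {"dp": [0,0,-0.001],"turn": [0,0,27],"grip": 0.005},
    {"dp": [0,0,-0.001],"turn": [0,0,34],"grip": 0.005},
    {"dp": [0,0,-0.001],"turn": [0,0,41],"grip": 0.005},
    {"dp": [0,0,-0.001],"turn": [0,0,47],"grip": 0.005},
    {"dp": [0,0,-0.001],"turn": [0,0,50],"grip": 0.005},
    {"dp": [0,0,-0.001],"turn": [0,0,50],"grip": 0.005}
  ]
}}

```text
time: 14.38
tool_pos: [0.477, -0.161, 0.0625]
tcp_rot: [3.141, 0.001, 1.529]
wrist_force: [0.6, -3.5, -3.0]
width: 0.0104
finger_force: 49.5
```

```bash
python3 st.py; python3 - <<'E'
from h import *
print(bar(env.snapshot("wrist")))
E
```

```text
14.38 [ 0.0002 -0.0668  0.0625] F [ 0.6 -3.5 -3. ] T [-0.691 -0.09   0.12 ] w 0.0104 g 49.5 yaw 87.61 q7 0.584 e7 -2.217
(array([ 0.47686255, -0.15673868]), (50.83464050292969, 13.679450988769531), np.float64(88.69835450028792), array([ 0.0012, -0.0626,  0.    ]))
```

{"name": "servo_tool", "arguments": {
  "plan": [
    {"dp": [0,0,0],"turn": [0,0,5],"grip": 0.005},
    {"dp": [0,0,0],"turn": [0,0,10],"grip": 0.005},
    {"dp": [0,0,0],"turn": [0,0,10],"grip": 0.005}
  ]
}}

```text
time: 14.68
tool_pos: [0.4772, -0.1611, 0.0625]
tcp_rot: [3.141, 0.0, 1.355]
wrist_force: [1.4, -3.4, -3.3]
width: 0.0101
finger_force: 50.1
```

```bash
python3 st.py
```

```text
14.68 [ 0.0003 -0.0669  0.0625] F [ 1.4 -3.4 -3.3] T [-0.713 -0.305  0.127] w 0.0101 g 50.1 yaw 77.64 q7 0.439 e7 -2.745
```

{"name": "servo_tool", "arguments": {
  "plan": [
    {"dp": [0,0,0],"turn": [0,0,5],"grip": 0.005},
    {"dp": [0,0,0],"turn": [0,0,10],"grip": 0.005},
    {"dp": [0,0,0],"turn": [0,0,10],"grip": 0.005}
  ]
}}

```text
time: 14.93
tool_pos: [0.4773, -0.1611, 0.0625]
tcp_rot: [3.141, 0.0, 1.183]
wrist_force: [2.2, -3.8, -2.8]
width: 0.0103
finger_force: 50.2
```

```bash
python3 st.py; python3 - <<'E'
from h import *
w=env.snapshot("top");q=env.outline_of(w,"jaw")
for x in q[:2]: print(x["conf"],hol(onz(w,x["location"],.046)),x["mask"].sum())
E
```

```text
14.93 [ 0.0004 -0.0669  0.0625] F [ 2.2 -3.8 -2.8] T [-0.806 -0.628  0.151] w 0.0103 g 50.2 yaw 67.76 q7 0.297 e7 -2.759
```

{"name": "servo_tool", "arguments": {
  "plan": [
    {"dp": [0,0,0],"turn": [0,0,5],"grip": 0.005},
    {"dp": [0,0,0],"turn": [0,0,9],"grip": 0.005},
    {"dp": [0,0,0],"turn": [0,0,9],"grip": 0.005}
  ]
}}

```text
time: 15.28
tool_pos: [0.4774, -0.1611, 0.0625]
tcp_rot: [3.141, 0.0, 1.026]
wrist_force: [4.9, -3.9, -4.1]
width: 0.0101
finger_force: 49.8
```

```bash
python3 st.py
```

```text
15.28 [ 0.0005 -0.067   0.0625] F [ 4.9 -3.9 -4.1] T [-0.981 -0.921  0.144] w 0.0101 g 49.8 yaw 58.78 q7 0.168 e7 -2.259
```

{"name": "servo_tool", "arguments": {
  "plan": [
    {"dp": [0,0,0],"turn": [0,0,5],"grip": 0.005},
    {"dp": [0,0,0],"turn": [0,0,9],"grip": 0.005},
    {"dp": [0,0,0],"turn": [0,0,9],"grip": 0.005}
  ]
}}

```text
time: 15.53
tool_pos: [0.4774, -0.1612, 0.0625]
tcp_rot: [3.14, -0.0, 0.869]
wrist_force: [4.2, -4.9, -4.7]
width: 0.0099
finger_force: 49.8
```

```bash
python3 st.py
```

```text
15.53 [ 0.0005 -0.0671  0.0625] F [ 4.2 -4.9 -4.7] T [-1.165 -0.989  0.106] w 0.0099 g 49.8 yaw 49.78 q7 0.039 e7 -2.259
```

{"name": "servo_tool", "arguments": {
  "plan": [
    {"dp": [0,0,0],"turn": [0,0,4],"grip": 0.005},
    {"dp": [0,0,0],"turn": [0,0,8],"grip": 0.005},
    {"dp": [0,0,0],"turn": [0,0,8],"grip": 0.005}
  ]
}}

```text
time: 15.78
tool_pos: [0.4775, -0.1613, 0.0625]
tcp_rot: [3.14, -0.0, 0.729]
wrist_force: [5.5, -5.2, -4.5]
width: 0.0103
finger_force: 49.6
```

```bash
python3 st.py; python3 - <<'E'
from h import *
print([env.observe()["ft_torque"][2].round(3)],bar(env.snapshot("wrist")),env.observe()["ft_torque"][2].round(3))
E
```

```text
15.78 [ 0.0006 -0.0672  0.0625] F [ 5.5 -5.2 -4.5] T [-1.275 -1.099  0.221] w 0.0103 g 49.6 yaw 41.79 q7 -0.075 e7 -2.276
[np.float64(0.221)] (array([ 0.48110785, -0.15812646]), (51.24962615966797, 13.234967231750488), np.float64(43.076605542438074), array([ 0.0049, -0.0652,  0.    ])) 0.277
```

{"name": "servo_tool", "arguments": {
  "plan": [
    {"dp": [0,0,0],"turn": [0,0,2.5],"grip": 0.005},
    {"dp": [0,0,0],"turn": [0,0,4],"grip": 0.005},
    {"dp": [0,0,0],"turn": [0,0,4],"grip": 0.005}
  ]
}}

```text
time: 16.08
tool_pos: [0.4776, -0.1613, 0.0625]
tcp_rot: [3.14, -0.0, 0.662]
wrist_force: [5.6, -5.7, -5.4]
width: 0.0101
finger_force: 49.5
```

```bash
python3 st.py
```

```text
16.08 [ 0.0006 -0.0672  0.0625] F [ 5.6 -5.7 -5.4] T [-1.248 -1.221  0.334] w 0.0101 g 49.5 yaw 37.96 q7 -0.129 e7 -1.167
```

{"name": "servo_tool", "arguments": {
  "plan": [
    {"dp": [0,0,0],"turn": [0,0,2.5],"grip": 0.005},
    {"dp": [0,0,0],"turn": [0,0,4],"grip": 0.005},
    {"dp": [0,0,0],"turn": [0,0,4],"grip": 0.005}
  ]
}}

```text
time: 16.33
tool_pos: [0.4776, -0.1614, 0.0626]
tcp_rot: [3.14, -0.001, 0.592]
wrist_force: [4.7, -6.5, -4.7]
width: 0.01
finger_force: 49.0
```

```bash
python3 st.py
```

```text
16.33 [ 0.0006 -0.0673  0.0626] F [ 4.7 -6.5 -4.7] T [-1.414 -1.17   0.04 ] w 0.01 g 49.0 yaw 33.93 q7 -0.186 e7 -0.834
```

The torque climbed to 0.33, then dropped to 0.04: that is the click. I'll turn 2° more to confirm it stays low.

{"name": "servo_tool", "arguments": {
  "plan": [
    {"dp": [0,0,0],"turn": [0,0,2],"grip": 0.005},
    {"dp": [0,0,0],"turn": [0,0,2],"grip": 0.005}
  ]
}}

```text
time: 16.5
tool_pos: [0.4776, -0.1615, 0.0626]
tcp_rot: [3.14, -0.001, 0.557]
wrist_force: [5.5, -6.4, -3.8]
width: 0.0101
finger_force: 49.4
```

```bash
python3 st.py
```

```text
16.5 [ 0.0006 -0.0674  0.0626] F [ 5.5 -6.4 -3.8] T [-1.478 -1.225 -0.024] w 0.0101 g 49.4 yaw 31.92 q7 -0.215 e7 -0.804
```

Confirmed. Now open, rise straight up and move clear.

{"name": "servo_tool", "arguments": {
  "plan": [
    {"dp": [0,0,0],"turn": [0,0,0],"grip": 0.03},
    {"dp": [0,0,0],"turn": [0,0,0],"grip": 0.045},
    {"dp": [0,0,0],"turn": [0,0,0],"grip": 0.045},
    {"dp": [0,0,0],"turn": [0,0,0],"grip": 0.045},
    {"dp": [0,0,-0.02],"turn": [0,0,0],"grip": 0.045},
    {"dp": [0,0,-0.05],"turn": [0,0,0],"grip": 0.045},
    {"dp": [0,0,-0.09],"turn": [0,0,0],"grip": 0.045},
    {"dp": [0,0,-0.12],"turn": [0,0,0],"grip": 0.045},
    {"dp": [0,0,-0.12],"turn": [0,0,7],"grip": 0.045},
    {"dp": [0,0,-0.12],"turn": [0,0,7],"grip": 0.045}
  ]
}}

```text
time: 17.33
tool_pos: [0.4776, -0.1605, 0.1835]
tcp_rot: [3.141, -0.002, 0.428]
wrist_force: [-0.5, 0.3, -1.2]
width: 0.0451
finger_force: 0.0
```

```bash
python3 st.py; python3 - <<'E'
from h import *
w=env.snapshot("wrist");c=env.snapshot("scene");t=env.snapshot("top")
print(bar(w))
for n,s in [("w",w),("t",t),("c",c)]:
    g=proj(s,wor(0,.05,.05))
    for q in env.outline_of(s,"tin"):
        if np.hypot(*(np.array(q["location"])-g))<30: print(n,q["conf"],fit3([(s,q["mask"],1,0,560)],[.05,.008,0,0]))
im=np.zeros((600,800,3),np.uint8)
im[:400,:533]=cv2.resize(w["pixels"],(533,400))
im[:260,540:800]=cv2.resize(c["pixels"][205:270,280:345],(260,260),interpolation=cv2.INTER_CUBIC)
im[270:530,540:800]=cv2.resize(t["pixels"][180:245,270:335],(260,260),interpolation=cv2.INTER_CUBIC)
cv2.imwrite("pics/m9.png",im[:,:,::-1])
E
```

```text
17.33 [ 0.0009 -0.0665  0.1835] F [-0.5  0.3 -1.2] T [-0.013 -0.001  0.014] w 0.0451 g 0.0 yaw 24.51 q7 -0.489 e7 -3.184
(array([ 0.47990472, -0.16154915]), (46.44557189941406, 13.650829315185547), np.float64(33.038265138960185), array([ 0.0028, -0.0681,  0.    ]))
w 0.63 (array([ 5.8600e-02,  1.1000e-03,  4.0132e+00, -1.6000e-03]), np.float64(221.625))
t 0.6 (array([ 0.0355, -1.101 , 23.3016,  0.115 ]), np.float64(71.375))
c 0.84 (array([ 5.2400e-02,  8.2000e-03,  2.5667e+00, -1.2000e-03]), np.float64(101.125))
```

View pics/m9.png

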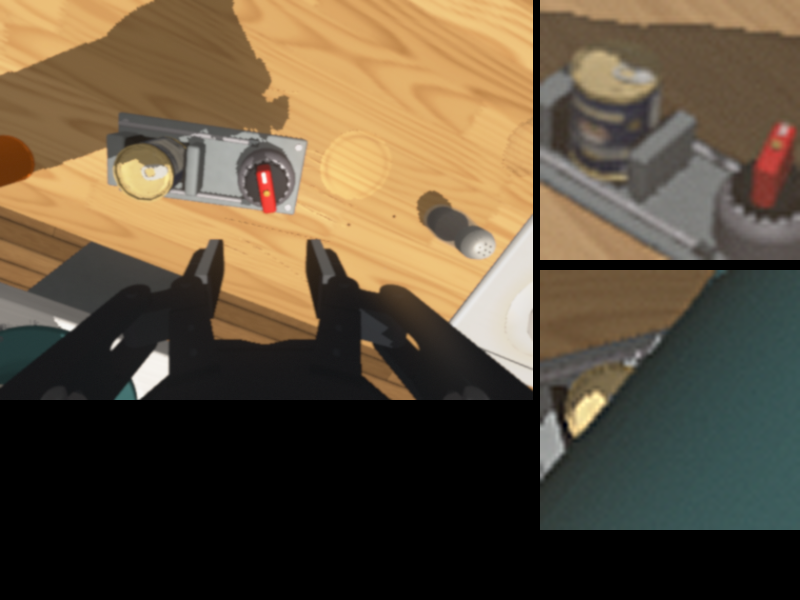

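The tin is upright with the sliding jaw against it. The knob stayed at about 33° after release and the gripper is clear.

```bash
python3 -c "
from cell import env
print(env.finish_job())"
```

```text
the job is handed in; nothing more can be done
None
```

The tin is upright in the holder and the jaw is closed on it. I turned the knob to one click, shown by the torque reaching 0.33 N m and then dropping to about zero. I then let go and handed the job in at about 17.5 s, with the result not reported and the tell-tale pin height not checked.

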